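# Open the plate incubator's two-key drawer

### The job

Open the small white plate incubator so that its well plate can be taken out. Press its two blue release keys down together, one fingertip on each, and keep both down until the drawer has sprung out and stopped; then let go of the keys, put the fingertips behind the drawer's front panel and draw the drawer all the way out by pushing on the panel's back face, without pinching the panel. Leave the plate seated in the drawer, and do not disturb the marker lying on top of the incubator or the two stain bottles beside it.

Things in the scene. Friction and masses are not known exactly. Their poses are not given: they have to be found in the camera images.
- incubator: Small white bench incubator for one well plate, fixed to the worktop, 206 x 206 x 80 mm (keys not counted). Origin: centre of its underside. Its x axis points from front to back (the drawer comes out to its -x), y to the left as seen from in front of it, z up. Its upper front wall lies 103 mm in front of the origin; its flat top is 80 mm above the worktop.
- key_left_top (a point): Middle of the top face of the left blue release key (towards the incubator's +y); moves down with it. A flat-topped block 30 mm (incubator x) by 26 mm (y), 10 mm proud of the incubator's top. The two keys stand side by side along the incubator's y, 70 mm between centres, 33 mm behind the front edge of the top, nothing else near them.
- key_right_top (a point): Middle of the top face of the right blue release key (towards the incubator's -y), like the left one.
- key_left (a joint): Left key: how far it is pressed down, m; 0 = up, 0.007 = fully down against its stop. Spring: about 2 N to start, 5.5 N at the stop; springs back up. The drawer catch on this side lets go at about 0.004.
- key_right (a joint): Right key, the same.
- drawer (a joint): How far the drawer is out, m; 0 shut, 0.110 all the way out, at its stop. Shut, two catches hold it, one per key: only with both keys down does a spring push it out, in 1 to 2 s, to about 0.055, where it stops. A key let go before about 0.037 lets its catch grip the drawer again. Beyond that it runs on stiff runners: about 3 N draws it, and it stays where it is left.
- pull_edge (a point): Middle of the top edge of the back face of the drawer's front panel (the face towards the incubator's +x); moves with the drawer. 52 mm above the worktop. The panel is 150 mm wide (incubator y), 14 mm thick with its cover, its back face plain down to the tray floor (13 mm above the worktop). With the drawer sprung out, 44 mm lie open from above between this face and the incubator's front wall.
- nest (a point): Where the middle of the plate's underside belongs: middle of the nest in the drawer, 13 mm above the worktop, 57 mm behind pull_edge; moves with the drawer.
- microplate: White 96-well plate, 86 x 128 x 14.5 mm, lying loose in the drawer's nest, its front edge 14 mm behind the panel's back face and its top 27.5 mm above the worktop. Origin: centre of its underside; z up.
- marker: Felt marker lying on the back half of the incubator's top, along its y, 136 mm long and 18 mm high. Origin: centre of its underside.
- stain_red: Red dropper bottle, 36 mm in diameter, 103 mm high, standing on the worktop to the left of the incubator. Origin: centre of its underside; z up.
- stain_purple: Purple dropper bottle, 36 mm in diameter, 105 mm high, to the left of the incubator. Origin: centre of its underside; z up.
Not all that is in view belongs to the job. Of the things that look like the stain_red, take the one that is farthest to the robot's right at the start. Leave any orange look-alike of the stain_purple alone.

How it is judged:
On the way, in this order (a step that is already met when the one before it is completed fails the run):
1. both keys are down at the same time while the drawer springs out past the catches (40 mm) (value of joint each of key_left, key_right above 0.0035 m and value of joint drawer above 0.04 m), for 0.1 s.
2. the keys are let go with the drawer sprung out (value of joint each of key_left, key_right below 0.001 m and value of joint drawer above 0.04 m), for 0.1 s.
At the end, for the whole second after the job is handed in: The drawer is out to within 8 mm of its stop (joint above 0.102 of 0.110 m), both keys are back up (within 1 mm), the plate lies flat in the drawer's nest (within 6 mm), the bottles stand upright, and marker and bottles are within 25 mm of where they were (value of joint drawer above 0.102 m and value of joint each of key_left, key_right below 0.001 m and distance between microplate and nest below 0.006 m and angle between microplate's own z axis and vertical below 0.05 rad and angle between each of stain_red, stain_purple's own z axis and vertical below 0.1 rad and distance of each of marker, stain_red, stain_purple from where it was at the start of the episode below 0.025 m); the robot touches nothing.
It fails at once if the plate is lifted, carried or pushed out of its nest (distance between microplate and nest above 0.01 m).
It fails at once if the drawer's front panel is pinched: fingers press on its cover and on its back face at once (contact force between the fingers and drawer_c6 above 1 N and contact force between the fingers and drawer_c5 above 1 N).
It fails at once if the marker or a stain bottle is moved by more than 25 mm (distance of any of marker, stain_red, stain_purple from where it was at the start of the episode above 0.025 m).
It also fails if it takes over 45 s, if anything falls off the work surface, if the arm or the gripper's body presses on something with over 40 N, if the wrist force passes 120 N, or if a joint passes its speed limit or range.

### The arm

A 6-joint arm with a two-finger parallel gripper is mounted at the origin on the work surface; the furniture and walls round the work are solid. World frame = base frame: x ahead of the robot, y to its left, z up, the work surface at z = 0. Lengths are in m, angles in rad, forces in N, time in s.
With the tool pointing down it reaches from about 0.25 to 0.775 m from the base axis. Payload 8.9 kg.
Tool frame: the origin (TCP) lies on the centre line of the jaws, within the pads' length; the fingertips stand 17 mm ahead of it and the grasp point (between the pads) lies 2 mm behind it (manip.nose_length is the distance from the TCP to the fingertips, in m); z points along the fingers, y is the line along which they close (so a half turn about z gives the same grasp; the last joint's range is limited). The gripper opens to 85 mm and grips with 20 to 120 N. Pads are 22 mm wide; open, the fingers measure 114 mm over their backs; the gripper's body (76 mm by 85 mm) begins 54 mm behind the grasp point. The pads swing forward as they close: fully open they stand 13 mm farther back than shut.
Start: joints at [1.02, 0.291, -0.153, 1.127, 0, 1.431], TCP at [0.21, 0.481, 0.248] pointing down, gripper open.
Joint ranges: [-2.52, 2.52], [-0.91, 1.74], [-1.3, 1.37], [-1.96, 2.02], [-1.52, 1.47], [-3.14, 3.14]. Speed limits (rad/s): [2.22, 2.22, 2.79, 3.14, 3.14, 3.14].

### API

Orientations are given as [roll, pitch, yaw] about the fixed x, y, z axes, in that order (R = Rz(yaw) Ry(pitch) Rx(roll)).
In Python, from plant import monitor, vision, job, manip gives the robot as it stands. The module is installed in compiled form; this text tells all that it offers.
- The arm moves only by the shell command python3 -m jog 'ROWS'. ROWS is JSON, a list that holds one entry, the list of rows, each a list of 5 numbers: the shift along the tool's x, y, z in units of 40 mm (1.0 is 40 mm), then the turn about the tool's z in degrees, then the finger opening in mm, from 0 to 85.4. A call has 1 to 12 rows; each row shifts and turns the commanded pose from where the row before left it, along the tool's axes as they then stand; what a row does not reach is not made up. A row lasts 1/12 s, in which the tool goes at most 41.7 mm and 7.16 degrees, less where a joint would pass 70% of its speed; a pose out of reach is approached as far as the arm can. A call is refused whole if a number of a shift passes 1 or a number of a turn 7.16, either way. A call with a gripper value outside its range is refused whole. The fingers move at their own pace and stop on an object; the grip force is fixed at half the most. Time passes only in rows, so rows that do not move let the fingers close. It gives the time, the measured TCP pose, the force, the opening and the grip force at its end, in the units of the state.
- monitor.sense(): the state, without advancing time (a new reading comes with each control period).
- vision.camera(name): name is "side" or "top" or "wrist"; returns the picture (420x560x3 uint8, blue, green, red); there is no depth.
- vision.calibration(name): a dict with "fx", "fy", "cx", "cy" (pixels), "k1" (the pictures are not rectified: a ray, as slopes to the right and down, at radius r is drawn at 1 + k1 r^2 times it, then the intrinsics apply), "R" (3x3) and "t" (3): a world point X has camera coordinates R X + t. Camera axes: x right, y down, z forward; pixel columns grow to the right and rows downward; lengths in m; the calibration is good to about 2 mm. A picture is of the moment at which its call begins: read the wrist's pose just before it. calibration takes no time and is no camera call; for the wrist camera it gives the pose at the moment of the call.
- job.hand_in(): hands the job in; it is judged then, once.
The state is a dict: "time": time; "joints": joint angles; "joint_vel": joint speeds; "joint_torque": joint torques, N m; "tcp_pos": TCP position; "tool_rot": TCP orientation; "ft_force": force on the tool from outside, world axes, zero at the start; "ft_torque": the same for the moment, N m; "finger_gap": opening from 0.0 (shut) to 1.0 (fully open); "grasp_force": force on a finger pad.
Only numpy, scipy, OpenCV 4.12 (cv2) and the standard library are available. Lean on these libraries where they do the work, as an engineer would, in place of code of your own. Each camera call takes 0.05 s, during which the arm holds its last target. There are 200 camera calls.

## Working session

There is one attempt and no reset: what is moved stays moved. The work goes in short steps, Python scripts to look and compute and a shell command to move; the robot and the scene stay as the last step left them, time stands still between calls to the robot, and variables do not carry over. Pictures are saved under pics/ and viewed, at most 10 in all, crops included, and the job is handed in when it is done.

```bash
mkdir -p pics && cat > h.py <<'E'
import numpy as np, cv2
from plant import monitor, vision, job, manip
def ray(c,u,v):
    d=np.array([(u-c['cx'])/c['fx'],(v-c['cy'])/c['fy']]); s=d.copy()
    for _ in range(30): s=d/(1+c['k1']*(s@s))
    R=np.array(c['R']);t=np.array(c['t'])
    return -R.T@t, R.T@np.array([s[0],s[1],1.])
def onz(c,u,v,z):
    o,d=ray(c,u,v); return o+d*(z-o[2])/d[2]
def proj(c,X):
    p=np.array(c['R'])@np.array(X)+np.array(c['t']); s=p[:2]/p[2]; s=s*(1+c['k1']*(s@s))
    return np.array([c['fx']*s[0]+c['cx'],c['fy']*s[1]+c['cy']])
E
python3 - <<'E'
from h import *
s=monitor.sense(); print(s)
print(manip.nose_length)
for n in ("top","side"):
    c=vision.calibration(n); print(n,c); im=vision.camera(n); cv2.imwrite(f"pics/{n}0.png",im)
E
```

```text
{'time': 0.0, 'joints': array([ 1.01971251e+00,  2.91274017e-01, -1.54097604e-01,  1.12667069e+00,
        2.37210897e-05,  1.43150256e+00]), 'joint_vel': array([ 0.00245779, -0.00113014, -0.00019634,  0.0010262 , -0.00086166,
       -0.00088052]), 'joint_torque': array([ 5.28205448e-03, -5.37139428e+01,  3.31370115e+01,  1.57788873e-02,
       -1.61537940e-05, -6.88746809e-06]), 'tcp_pos': array([0.20991307, 0.48078507, 0.24774625]), 'tool_rot': array([-3.14036203e+00, -1.96488286e-04,  2.72980248e+00]), 'ft_force': array([-0.44731738, -0.73337567,  0.00297444]), 'ft_torque': array([ 0.03589846,  0.02391266, -0.06142737]), 'grasp_force': 0.0, 'finger_gap': 1.0014525560582788}
0.017
top {'fx': 521.2320830702437, 'fy': 521.2320830702437, 'cx': 271.2427539753149, 'cy': 220.0514888522254, 'k1': 0.059724471410421934, 'R': array([[ 0.01175896, -0.99992065, -0.00451984],
       [-0.99617298, -0.01132313, -0.08666701],
       [ 0.08660895,  0.00552166, -0.99622708]]), 't': array([0.19080877, 0.57719555, 1.42375065])}
side {'fx': 389.93356993335885, 'fy': 389.93356993335885, 'cx': 278.25096691958004, 'cy': 205.18913420294388, 'k1': -0.020451861836020928, 'R': array([[-0.99992913, -0.00781809, -0.00897883],
       [ 0.00308258,  0.55843966, -0.82953941],
       [ 0.01149955, -0.8295083 , -0.55837598]]), 't': array([ 0.59221288, -0.06001566,  1.08274132])}
```

View pics/top0.png

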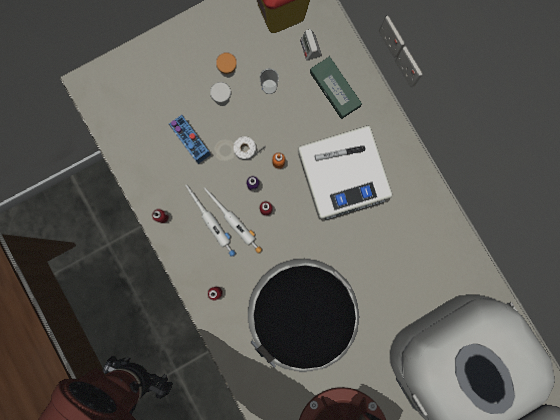

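View pics/side0.png

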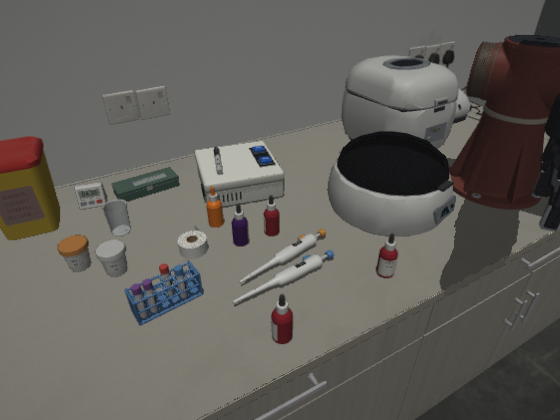

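Top view: incubator spans about (299,127)–(391,218), with the keys near (341,199) and (367,191). The marker is at (340,153), the target red bottle at (266,208) and the purple bottle at (253,183). A pot sits in front and to the left. I'll enlarge the incubator for accurate pixels.

```bash
python3 - <<'E'
from h import *
im=cv2.imread("pics/top0.png")
x0,y0=290,115
cv2.imwrite("pics/top0z.png",cv2.resize(im[y0:y0+110,x0:x0+110],None,fx=5,fy=5,interpolation=cv2.INTER_CUBIC))
c=vision.calibration("top")
# blue keys centroid
hsv=cv2.cvtColor(im,cv2.COLOR_BGR2HSV)
m=cv2.inRange(hsv,(100,150,80),(130,255,255)); m[:, :325]=0; m[:,385:]=0; m[:170]=0;m[215:]=0
n,l,st,ce=cv2.connectedComponentsWithStats(m)
for s,k in zip(st,ce):
    if s[4]>15: print(s,k,onz(c,*k,.09))
g=(cv2.inRange(im,(150,150,150),(255,255,255))); g[:,:295]=0;g[:120]=0;g[225:]=0;g[:,395:]=0
n,l,st,_=cv2.connectedComponentsWithStats(g); i=1+st[1:,4].argmax()
cs,_=cv2.findContours((l==i).astype('uint8'),0,2); r=cv2.minAreaRect(max(cs,key=cv2.contourArea)); b=cv2.boxPoints(r)
print(r); 
for p in b: print(p,onz(c,*p,.08))
E
```

```text
[     0      0    560    420 235037] [279.44837196 209.50990695] [0.59774122 0.1756131  0.09      ]
[361 186  11  12  85] [365.91764706 191.48235294] [ 0.64850976 -0.05390487  0.09      ]
[336 194  11  12  78] [340.8974359  199.28205128] [0.62691532 0.0124438  0.09      ]
((344.9432678222656, 170.9405517578125), (74.55076599121094, 75.65359497070312), 72.89727020263672)
[297.82706 146.43785] [0.77084872 0.12762681 0.08      ]
[370.13516 124.18919] [ 0.83354151 -0.06728116  0.08      ]
[392.05948 195.44325] [ 0.63994935 -0.12519042  0.08      ]
[319.75137 217.69191] [0.57801898 0.06753832 0.08      ]
```

View pics/top0z.png

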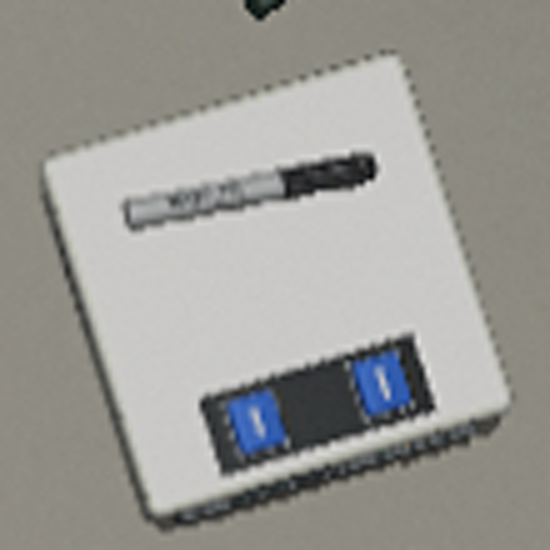

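Key centres are 69.8 mm apart (70 expected) and the yaw is about 18°. The key midpoint is (0.638, -0.021). I'll turn -42° about tool z, then go about (-0.252, -0.610) m in tool x, y, staying high.

```bash
python3 -m jog '[[[0,0,0,-7,55],[0,0,0,-7,55],[0,0,0,-7,55],[0,0,0,-7,55],[0,0,0,-7,55],[0,0,0,-6.6,55],[-0.3,-0.73,0,0,55],[-0.3,-0.73,0,0,55],[-0.3,-0.73,0,0,55],[-0.3,-0.73,0,0,55],[-0.3,-0.73,0,0,55],[-0.3,-0.73,0,0,55]]]' && python3 -m jog '[[[-0.3,-0.73,0,0,55],[-0.3,-0.73,0,0,55],[-0.3,-0.73,0,0,55],[-0.3,-0.73,0,0,55],[-0.3,-0.73,0,0,55],[-0.3,-0.73,0,0,55],[-0.3,-0.73,0,0,55],[-0.3,-0.73,0,0,55],[-0.3,-0.73,0,0,55],[-0.3,-0.73,0,0,55],[-0.3,-0.73,0,0,55],[0,0,0,0,55]]]'
```

```text
time: 1.1
tcp_pos: [0.3333, 0.3354, 0.2481]
tool_rot: [-3.141, -0.0, -2.827]
ft_force: [1.0, 0.1, -0.3]
finger_gap: 0.645
grasp_force: 0.0
time: 2.1
tcp_pos: [0.5605, 0.0681, 0.2475]
tool_rot: [-3.14, 0.0, -2.831]
ft_force: [-1.2, -0.5, -0.6]
finger_gap: 0.647
grasp_force: 0.0
```

```bash
python3 -m jog '[[[-0.23,-0.54,0.4,0,55],[-0.23,-0.54,0.4,0,55],[-0.23,-0.54,0.4,0,55],[-0.23,-0.54,0.4,0,55],[-0.23,-0.54,0.4,0,55],[0,0,0.4,0,55],[0,0,0,0,55]]]' && python3 - <<'E'
from h import *
s=monitor.sense(); print(s['tcp_pos'],s['tool_rot'],s['finger_gap'])
c=vision.calibration("wrist"); im=vision.camera("wrist"); cv2.imwrite("pics/w1.png",im)
np.save("w1.npy",c,allow_pickle=True)
E
```

```text
time: 2.68
tcp_pos: [0.6329, -0.0169, 0.1484]
tool_rot: [3.139, -0.005, -2.829]
ft_force: [-1.5, -0.3, -0.2]
finger_gap: 0.643
grasp_force: 0.0
[ 0.63293651 -0.01687845  0.14841075] [ 3.13896477 -0.00525533 -2.82879549] 0.6434174979998399
```

View pics/w1.png

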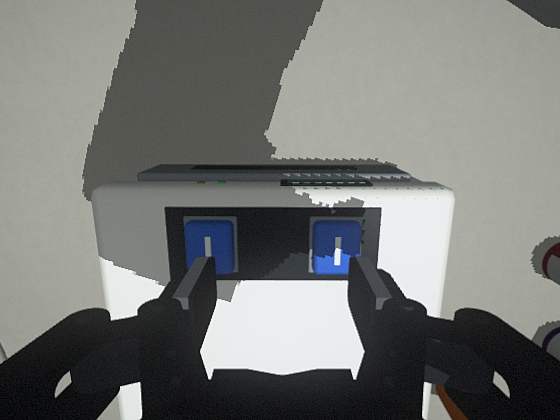

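Wrist view: the keys are at (210,246) and (337,246), the front panel's strip is at row ~175, and the fingertips appear roughly in line with the keys. I'll compute the positions from this view.

```bash
python3 - <<'E'
from h import *
c=np.load("w1.npy",allow_pickle=True).item(); im=cv2.imread("pics/w1.png")
hsv=cv2.cvtColor(im,cv2.COLOR_BGR2HSV)
m=cv2.inRange(hsv,(100,120,60),(130,255,255))
cs,_=cv2.findContours(m,0,2)
for k in cs:
    if cv2.contourArea(k)>300: print(cv2.boundingRect(k))
# top face pixel centres, from box extents
s=monitor.sense(); T=s['tcp_pos']
xt=np.array([-.951,-.309,0]);yt=np.array([-.309,.951,0])
for u,v in [(210,246),(337,246)]:
    p=onz(c,u,v,.09); print(p,'tool xy',(p-T)@xt,(p-T)@yt)
for q in [(x,y,z) for x in(0,) for y in(-.035,.035) for z in (.0,.017)]:
    print(q,proj(c,T+q[0]*xt+q[1]*yt-np.array([0,0,q[2]])))
E
```

```text
(313, 220, 48, 55)
(184, 220, 51, 54)
[ 0.64585415 -0.05279104  0.09      ] tool xy -0.0008240933439643016 -0.03871443751044436
[0.62484914 0.01227267 0.09      ] tool xy -0.0009530220886287682 0.029651696345965532
(0, -0.035, 0.0) [189.51878681 299.18421192]
(0, -0.035, 0.017) [199.33739221 279.55165652]
(0, 0.035, 0.0) [375.36069901 298.78568643]
(0, 0.035, 0.017) [365.17197348 279.21909137]
```

```bash
python3 -m jog '[[[-0.05,-0.12,0.3,0,55],[0,0,0.3,0,55],[0,0,0.3,0,55],[0,0,0,0,55],[0,0,0,0,55]]]' && python3 -m jog '[[[0,0,0.1,0,55],[0,0,0,0,55]]]'
```

```text
time: 3.15
tcp_pos: [0.6379, -0.0199, 0.1165]
tool_rot: [3.141, -0.0, -2.827]
ft_force: [0.0, 1.7, -0.4]
finger_gap: 0.644
grasp_force: 0.0
time: 3.32
tcp_pos: [0.6384, -0.0202, 0.1128]
tool_rot: [-3.141, 0.001, -2.827]
ft_force: [0.1, -0.4, 0.5]
finger_gap: 0.644
grasp_force: 0.0
```

```bash
python3 -m jog '[[[0,0,0.1,0,55],[0,0,0.1,0,55],[0,0,0,0,55]]]' && python3 -m jog '[[[0,0,0.05,0,55],[0,0,0.05,0,55],[0,0,0,0,55]]]'
```

```text
time: 3.57
tcp_pos: [0.6377, -0.0203, 0.1036]
tool_rot: [3.141, -0.001, -2.827]
ft_force: [-0.0, 0.1, 0.3]
finger_gap: 0.64
grasp_force: 0.0
time: 3.82
tcp_pos: [0.638, -0.0203, 0.1006]
tool_rot: [-3.142, -0.0, -2.827]
ft_force: [-2.2, 0.7, 4.8]
finger_gap: 0.641
grasp_force: 2.4
```

```bash
python3 -m jog '[[[0,0,0.08,0,55],[0,0,0.07,0,55],[0,0,0,0,55],[0,0,0,0,55]]]' && python3 - <<'E'
from h import *
cv2.imwrite("pics/w2.png",vision.camera("wrist"))
E
```

```text
time: 4.15
tcp_pos: [0.638, -0.0203, 0.096]
tool_rot: [-3.141, 0.001, -2.827]
ft_force: [-7.8, 0.9, 16.2]
finger_gap: 0.649
grasp_force: 8.3
```

View pics/w2.png

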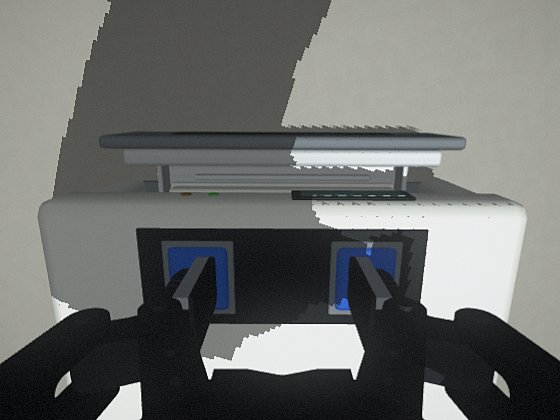

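The wrist view shows both keys down and the drawer already springing out: its front panel strip is at rows 135–160. I'll hold until it stops.

```bash
python3 -m jog '[[[0,0,0,0,55],[0,0,0,0,55],[0,0,0,0,55],[0,0,0,0,55],[0,0,0,0,55],[0,0,0,0,55],[0,0,0,0,55],[0,0,0,0,55],[0,0,0,0,55],[0,0,0,0,55],[0,0,0,0,55],[0,0,0,0,55]]]' && python3 -m jog '[[[0,0,0,0,55],[0,0,0,0,55],[0,0,0,0,55],[0,0,0,0,55],[0,0,0,0,55],[0,0,0,0,55],[0,0,0,0,55],[0,0,0,0,55],[0,0,0,0,55],[0,0,0,0,55],[0,0,0,0,55],[0,0,0,0,55]]]' && python3 - <<'E'
from h import *
np.save("w3.npy",vision.calibration("wrist"),allow_pickle=True)
cv2.imwrite("pics/w3.png",vision.camera("wrist"))
E
```

```text
time: 5.2
tcp_pos: [0.6381, -0.0204, 0.096]
tool_rot: [-3.141, 0.001, -2.827]
ft_force: [-6.6, -0.2, 16.5]
finger_gap: 0.645
grasp_force: 8.3
time: 6.2
tcp_pos: [0.638, -0.0203, 0.096]
tool_rot: [-3.141, 0.001, -2.827]
ft_force: [-7.1, 0.9, 16.4]
finger_gap: 0.642
grasp_force: 8.3
```

View pics/w3.png

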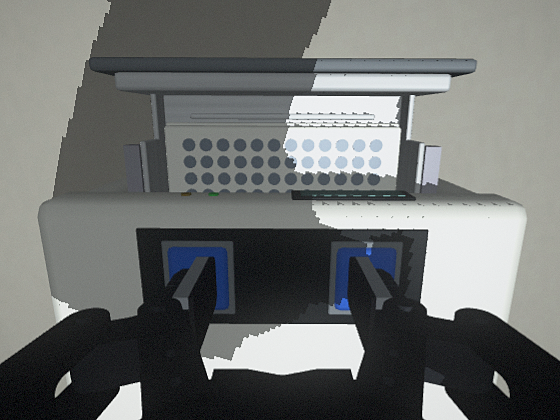

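Wrist view: the drawer is out and stopped. The panel strip is at rows 60–95, the plate wells at rows 140–195, and the front wall's top edge at about row 200. I'll compute the pull edge from this, then release the keys.

```bash
python3 - <<'E'
from h import *
c=np.load("w3.npy",allow_pickle=True).item(); im=cv2.imread("pics/w3.png")
T=monitor.sense()['tcp_pos']
xt=np.array([-.951,-.309,0]);yt=np.array([-.309,.951,0])
o=-np.array(c['R']).T@np.array(c['t']); print('cam rel TCP',(o-T)@xt,(o-T)@yt,o[2]-T[2])
g=cv2.cvtColor(im,cv2.COLOR_BGR2GRAY).astype(int); print(g[50:130,240]); print(g[50:130,380])
for u,v,z in [(283,92,.052),(283,95,.052),(283,75,.052),(283,200,.08)]+[(x,93,.052) for x in(115,450)]:
    p=onz(c,u,v,z)-T; print(u,v,p@xt,p@yt)
# predicted
for dx in(.077,.091): print(proj(c,np.array([.638,-.0206,.052])+dx*xt))
E
python3 -m jog '[[[0,0,-0.25,0,55],[0,0,-0.4,0,55],[0,0,-0.5,0,40],[0,0,-0.3,0,20],[0,0,0,0,10],[0,0,0,0,10]]]'
```

```text
cam rel TCP 0.06671996745865004 0.00027016455640848714 0.12515972239341938
[ 84  84  80  83  83  83  86  68  58  58  63  68  65  58  66  64  67  63
  58  57  54  34  42 100 101 102 104 109 109 110 107 109 107 103 106 105
 106  97  92  91  78  59  58  57  61  79 106 111 117 116 116 114 113 112
 108 107 109 108 116 118 110 115 119  98 105 120 120 112  96  97 115 117
 101 124 134 111 112 123 128 126]
[166 167 167 167 162 165 167 178  92 105  98 119 128 134 136 133 139 142
 133 117 102  80  42  78 179 188 203 222 227 229 227 228 227 226 228 228
 231 228 209 187 175 114  69  65  64  42 201 246 241 237 237 238 239 238
 239 235 237 237 237 237 239 238 239 238 237 238 238 237 239 240 250 138
  92 144 254 167  80 189 235 240]
283 92 0.07640594995625309 0.0007959985716731299
283 95 0.07513695102299225 0.0007979924119094053
283 75 0.08349926083204627 0.000784850039857454
283 200 0.03372090091523105 0.0007733957520813672
115 93 0.07590754286847469 -0.07383492258553684
450 93 0.07600526823697228 0.07497330923349867
[280.7255935   90.36283779]
[280.72340997  56.35046608]
time: 6.75
tcp_pos: [0.6385, -0.0204, 0.1525]
tool_rot: [-3.141, 0.001, -2.827]
ft_force: [-0.0, 0.5, -0.7]
finger_gap: 0.117
grasp_force: 0.0
```

```bash
python3 -m jog '[[[0.46,0,0,0,10],[0.46,0,0,0,10],[0.45,0,0,0,10],[0,0,0.4,0,10],[0,0,0.5,0,10],[0,0,0.5,0,10],[0,0,0,0,10],[0,0,0,0,10]]]' && python3 - <<'E'
from h import *
c=vision.calibration("wrist");T=monitor.sense()['tcp_pos'];print(T, (T-np.array([.638,-.0203,T[2]]))@[-.951,-.309,0],(T-np.array([.638,-.0203,T[2]]))@[-.309,.951,0])
np.save("w4.npy",c,allow_pickle=True)
cv2.imwrite("pics/w4.png",vision.camera("wrist"))
E
```

```text
time: 7.42
tcp_pos: [0.5845, -0.0371, 0.0948]
tool_rot: [3.14, -0.003, -2.827]
ft_force: [0.3, 0.4, 0.2]
finger_gap: 0.111
grasp_force: 0.0
[ 0.5845242  -0.03706804  0.09477234] 0.05603680840817314 0.0005776165532253024
```

View pics/w4.png

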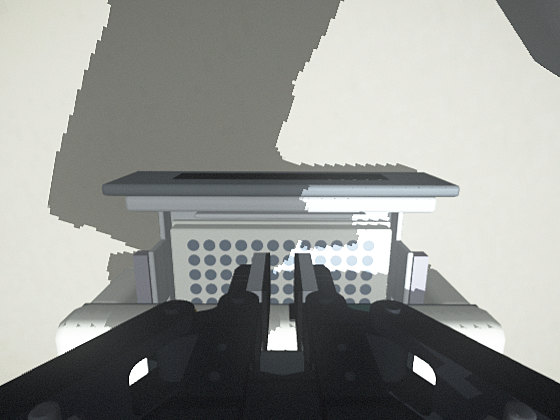

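The closed fingers stand over the open gap between the wall and the panel's back face (panel edge at row ~210). Next I descend until the tips are at about 36–37 mm, above the plate top at 27.5 mm.

```bash
python3 -m jog '[[[0,0,0.3,0,10],[0,0,0.3,0,10],[0,0,0.2,0,10],[0,0,0,0,10]]]' && python3 -m jog '[[[0,0,0.1,0,10],[0,0,0.1,0,10],[0,0,0,0,10],[0,0,0,0,10]]]'
```

```text
time: 7.8
tcp_pos: [0.5855, -0.0372, 0.0636]
tool_rot: [3.141, -0.001, -2.827]
ft_force: [-0.2, -0.9, 0.1]
finger_gap: 0.117
grasp_force: 0.0
time: 8.13
tcp_pos: [0.5861, -0.0373, 0.0565]
tool_rot: [-3.142, 0.0, -2.827]
ft_force: [-0.7, 0.3, -0.9]
finger_gap: 0.114
grasp_force: 0.0
```

```bash
python3 -m jog '[[[0,0,0.06,0,10],[0.1,0,0,0,10],[0.1,0,0,0,10],[0.1,0,0,0,10],[0.1,0,0,0,10],[0.1,0,0,0,10]]]' && python3 -m jog '[[[0.12,0,0,0,10],[0.12,0,0,0,10],[0.12,0,0,0,10],[0.12,0,0,0,10],[0.12,0,0,0,10],[0,0,0,0,10]]]'
```

```text
time: 8.63
tcp_pos: [0.5667, -0.0435, 0.054]
tool_rot: [3.141, 0.0, -2.827]
ft_force: [1.7, 1.6, -1.2]
finger_gap: 0.115
grasp_force: 0.8
time: 9.13
tcp_pos: [0.5429, -0.0512, 0.0539]
tool_rot: [3.142, -0.001, -2.828]
ft_force: [0.3, -0.3, 0.7]
finger_gap: 0.118
grasp_force: 0.0
```

```bash
python3 -m jog '[[[0.1,0,0,0,10],[0.1,0,0,0,10],[0.1,0,0,0,10]]]' && python3 -m jog '[[[0.1,0,0,0,10],[0.06,0,0,0,10],[0,0,0,0,10]]]' && python3 - <<'E'
from h import *
T=monitor.sense()['tcp_pos'];print(T)
np.save("w5.npy",vision.calibration("wrist"),allow_pickle=True)
cv2.imwrite("pics/w5.png",vision.camera("wrist"))
E
```

```text
time: 9.38
tcp_pos: [0.5328, -0.0547, 0.054]
tool_rot: [-3.141, 0.001, -2.827]
ft_force: [2.9, 2.2, -0.4]
finger_gap: 0.116
grasp_force: 1.6
time: 9.63
tcp_pos: [0.5259, -0.0569, 0.0539]
tool_rot: [-3.141, -0.001, -2.828]
ft_force: [0.3, -0.7, 0.1]
finger_gap: 0.114
grasp_force: 0.0
[ 0.52591834 -0.05687842  0.05393676]
```

View pics/w5.png

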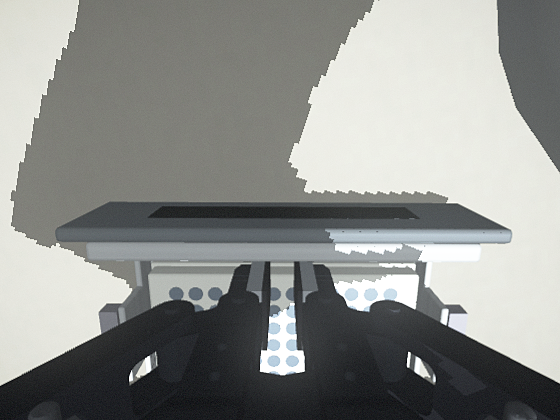

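The fingertips bear on the panel's back face (panel edge at row ~258) and the drawer is at about 0.107. I'll push gently to the stop.

```bash
python3 -m jog '[[[0.06,0,0,0,10],[0,0,0,0,10]]]' && python3 -m jog '[[[0.06,0,0,0,10],[0,0,0,0,10]]]'
```

```text
time: 9.85
tcp_pos: [0.5244, -0.0573, 0.0539]
tool_rot: [-3.142, 0.0, -2.827]
ft_force: [2.6, 1.2, -1.5]
finger_gap: 0.116
grasp_force: 1.4
time: 10.02
tcp_pos: [0.5243, -0.0575, 0.0541]
tool_rot: [3.141, 0.005, -2.827]
ft_force: [11.3, 5.1, -7.8]
finger_gap: 0.117
grasp_force: 5.8
```

At the stop: 12 N and no further motion. I'll back off slightly, rise clear and check.

```bash
python3 -m jog '[[[-0.15,0,0,0,10],[-0.15,0,0,0,10],[0,0,-0.3,0,10],[0,0,-0.7,0,10],[0,0,-0.8,0,10],[0,0,-0.8,0,10],[0,0,-0.5,0,10],[0,0,0,0,10],[0,0,0,0,10],[0,0,0,0,10]]]' && python3 - <<'E'
from h import *
w=vision.calibration("wrist"); W=vision.camera("wrist"); np.save("w6.npy",w,allow_pickle=True)
cv2.imwrite("pics/w6raw.png",W)
c=vision.calibration("top"); t=vision.camera("top"); cv2.imwrite("pics/top6.png",t)
crop=cv2.resize(t[110:260,230:400],None,fx=2.35,fy=2.35)
h=cv2.resize(crop,(400,353)); v=cv2.resize(W,(400,300)); cv2.imwrite("pics/end.png",np.hstack([h[:300] if 0 else cv2.resize(h,(400,300)),v]))
E
```

```text
time: 10.85
tcp_pos: [0.5329, -0.0543, 0.1772]
tool_rot: [3.141, -0.001, -2.827]
ft_force: [-0.6, 0.0, 0.6]
finger_gap: 0.115
grasp_force: 0.0
```

View pics/end.png

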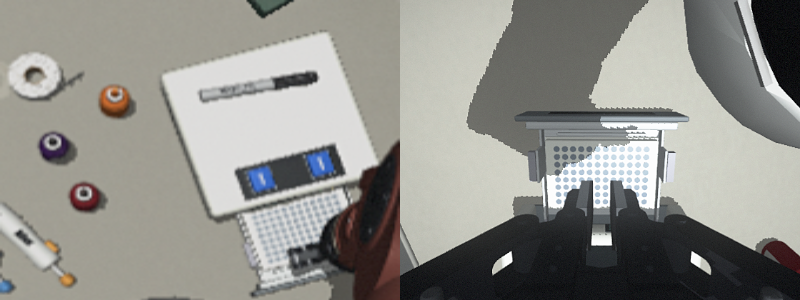

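The end view shows the drawer fully out with the plate seated, the keys up, and the marker and bottles unmoved. By finger position the drawer is at about 0.109 m, and nothing is being touched.

```bash
python3 -c "
from plant import job
print(job.hand_in())"
```

```text
the job is handed in; nothing more can be done
None
```

The drawer is drawn out to its stop (about 109 of 110 mm) with the plate seated, both keys are back up, and the marker and bottles look unmoved; the job is handed in, with no verdict returned.

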